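# Clamp the block in the pinning jig and hold the draw slide at its stop mark

## Robot

A 6-joint arm with a two-finger parallel gripper is mounted at the origin on a cart in front of the work surface, level with it; the furniture and walls round the work are solid. World frame = base frame: x ahead of the robot, y to its left, z up, the work surface at z = 0. Lengths are in mm, angles in rad, forces in N, time in s.
With the tool pointing down it reaches from about 425 to 925 mm from the base axis. Payload 12.5 kg.
Tool frame: the origin (TCP) lies midway between the tips of the shut fingers; the grasp point (between the pads) lies 19 mm behind it (env.grip_depth is the distance from the TCP to the grasp point, in mm); z points along the fingers, y is the line along which they close (so a half turn about z gives the same grasp; the last joint's range is limited). The gripper opens to 85 mm and grips with 20 to 120 N. Pads are 22 mm wide; open, the fingers measure 114 mm over their backs; the gripper's body (76 mm by 85 mm) begins 54 mm behind the grasp point. The pads swing forward as they close: fully open they stand 13 mm farther back than shut.
Start: joints at [1.16, 0.491, 1.559, -0, 1.092, -0.106], TCP at [187.547, 596.214, 231.327] pointing down, gripper open.
Joint ranges: [-3.1, 3.1], [-0.84, 2.19], [0.05, 2.79], [-1.13, 4.28], [0.06, 2.93], [-2.69, 2.69]. Speed limits (rad/s): [2.22, 2.22, 2.79, 3.14, 3.14, 3.14].

## Interface

Orientations are given as a unit quaternion [x, y, z, w].
In Python, from station import env, camera, calibration, order gives the robot as it stands. The module is installed in compiled form; this text tells all that it offers.
- The arm moves only by the tool apply_moves, never from a script. Its argument "steps" is a list of rows, each a list of 7 numbers: the opening in per cent of the stroke, from 0 (shut) to 100 (fully open), then the shift along the world's x, y, z in mm, then the turn, a rotation vector about the world's x, y, z in rad. A call has 1 to 10 rows; each row is the pose to reach, as a shift and turn from the pose commanded when the call began; what a row does not reach only later rows make up. A row lasts 1/12 s, in which the tool goes at most 41.7 mm and 7.16 degrees, less where a joint would pass 70% of its speed; a pose out of reach is approached as far as the arm can. A call with a gripper value outside its range is refused whole. The fingers move at their own pace and stop on an object; "newtons" is the grip in N (left out, the last holds). Time passes only in rows, so rows that repeat a pose let the fingers close. It gives the time, the measured TCP pose, the force, the opening and the grip force at its end, in the units of the state.
- env.sense(): the state, without advancing time (a new reading comes with each control period).
- camera(name): name is "scene" or "top" or "wrist"; returns the picture (420x560x3 uint8, red, green, blue); there is no depth.
- calibration(name): a dict with "camera_matrix" (3x3 intrinsics, pixels), "pose" (4x4, takes a point from camera to world coordinates); the wrist camera has in their place "T_tool_cam" (4x4, takes a point from camera to tool coordinates, whose origin is the TCP and whose axes are the flange's). Camera axes: x right, y up, looking along -z (the intrinsics and any distortion apply to the point x, -y, -z); pixel columns grow to the right and rows downward; lengths in mm; the calibration is good to about 2 mm. A picture is of the moment at which its call begins: read the wrist's pose just before it. calibration takes no time and is no camera call.
- order.job_done(): hands the job in; it is judged then, once.
The state is a dict: "time": time; "q": joint angles; "dq": joint speeds; "joint_efforts": joint torques, N m; "ee_pos": TCP position; "tool_rot": TCP orientation; "ft_force": force on the tool from outside, world axes, zero at the start; "moment": the same for the moment, N m; "gripper_width": finger opening in mm; "grip_force": force on a finger pad.
Only numpy, scipy, OpenCV 4.12 (cv2) and the standard library are available. Lean on these libraries where they do the work, as an engineer would, in place of code of your own. Each camera call takes 0.05 s, during which the arm holds its last target. There are 200 camera calls.

## Task

I am about to pin the wood block in the pinning jig. Press the jig's raised clamp lever down by the round pad at its end until the spring catch keeps it down by itself and let go of it; then take the crossbar handle of the draw slide beside it, pull it straight out against its spring until the slide's thin pointer stands over the middle of the notch in the little stop on the rail, and finish while still holding it there. Do not shift the stop or the block, and leave the things around the jig where they are.

Things in the scene. Friction and masses are not known exactly. Their poses are not given: they have to be found in the camera images.
- jig: The pinning jig, screwed to the bench (cannot move): a plywood plate 12 mm thick. Origin on the bench surface (z = 0); the plate spans x -80 to +120 mm and y -132 to +102 mm from it. Its x axis points from its front to its back, y to its left, z up; front and back here are along this x axis. The clamp is at y +45 mm, the draw slide at y -65 mm.
- thumb_pad (a point): Centre of the top face of the round pad (36 mm across) at the front end of the clamp lever, a steel strip 22 mm wide sloping up to 132 mm above the bench at rest. Press it down until the pad's top is 71 to 74 mm above the bench. It swings on a 160 mm radius about a pivot 66 mm high at jig x +80, y +45 mm (pad drifts up to 14 mm forward). Springs back with 2 N, up to 12 N at the catch.
- clamp (a joint): Clamp lever angle, rad: 0 raised (rest), 0.39 at its lower end stop. At about 0.36 a sprung catch bolt under the lever snaps over its pin; pressed past that and let go, the lever stays at about 0.355. Not caught, it springs back up to 0.
- draw_slide: The draw slide; origin at the centre of its crossbar handle, a round bar 14 mm thick, 64 mm long along jig y, on a 14 mm square stem, 80 mm above the bench (slide parts behind it at most 56 mm high). Moves only along jig x, up to 85 mm to -x when pulled out. Pinch it from above, one finger in front and one behind. The spring pulls it back: 3.5 N at rest, plus 70 N/m.
- pointer (a point): Tip of the slide's pointer, a thin steel blade (2.5 mm wide) that sticks out to the right (jig -y) from the slide, above the rail, and travels with the handle.
- mark (a point): Middle of the notch, at its upper edge, in the stop (a steel rider 26x18x15 mm on the rail at the right side of the jig, top 44 mm above the bench). The notch is 10 mm wide along the jig's x axis and open above; the pointer passes just over it. The stop is clamped on the rail by friction, 30 to 60 mm in front of the pointer's rest position, and must not be shifted.
- block_center (a point): Centre of the wood block (45x75x30 mm) that lies in the jig's seat under the clamp lever; leave it in its seat.
- small_jar: Bystander: small glass jar, 58 mm across, 68 mm tall; origin at the centre of its underside. Leave it where it is (a shift of over 30 mm fails).
- dropper: Bystander: dropper bottle, 33 mm across, 92 mm tall; origin at the centre of its underside. Leave it where it is (a shift of over 30 mm fails).
- shell: Bystander: mussel shell lying flat, 28x60x8 mm; origin at the centre of its underside. Leave it where it is (a shift of over 30 mm fails).
- brush: Bystander: flat brush lying flat, 19x212x10 mm; origin at the centre of its underside. Leave it where it is (a shift of over 30 mm fails).
- metal_lid: Bystander: screw lid lying on its back, 73 mm across, 13 mm tall; origin at the centre of its underside. Leave it where it is (a shift of over 30 mm fails).

How it is judged:
By the outcome, as a careful person would: the job done as asked, in the order asked, and still so for the second after the job is handed in, while the arm keeps its last pose, push and grip.
It also fails if it takes over 48 s, if anything falls off the work surface, if the arm or the gripper's body presses on something with over 40 N, if the wrist force passes 120 N, or if a joint passes its speed limit or range.

## Working session

There is one attempt and no reset: what is moved stays moved. The work goes in short steps, Python scripts to look and compute and a tool call to move; the robot and the scene stay as the last step left them, time stands still between calls to the robot, and variables do not carry over. Pictures are saved under pics/ and viewed, at most 10 in all, crops included, and the job is handed in when it is done.

Besides the shell and the picture viewer there is one more tool, called as name(argument=value, ...) on one line, values as JSON. apply_moves: Moves the arm, as the interface text tells. Its arguments: {"type":"object","properties":{"steps":{"type":"array"},"newtons":{"type":"number"}},"required":["steps"]}

```bash
mkdir -p pics; cat > h.py <<'E'
import numpy as np, cv2
from station import env, camera, calibration, order
def save(n,f):
    im=camera(n); cv2.imwrite('pics/'+f,cv2.cvtColor(im,cv2.COLOR_RGB2BGR)); return im
def ray(n,u,v,T=None):
    c=calibration(n); K=np.array(c["camera_matrix"]); P=np.array(c["pose"]) if T is None else T
    d=c.get("distortion"); 
    p=cv2.undistortPoints(np.array([[[u,v]]],float),K,np.array(d,float) if d is not None else None)[0,0]
    r=P[:3,:3]@np.array([p[0],-p[1],-1]); return P[:3,3],r
def onz(n,u,v,z,T=None):
    o,r=ray(n,u,v,T); return o+r*(z-o[2])/r[2]
E
python3 - <<'E'
from h import *
a=save("scene","s1.png"); b=save("top","t1.png")
cv2.imwrite('pics/t1.png',cv2.resize(cv2.imread('pics/t1.png'),(800,600)))
cv2.imwrite('pics/s1.png',cv2.resize(cv2.imread('pics/s1.png'),(800,600)))
for n in("scene","top","wrist"):print(n,calibration(n))
print(env.sense())
E
```

```text
scene {'camera_matrix': array([[398.3719015 ,   0.        , 283.51123101],
       [  0.        , 398.3719015 , 212.07513267],
       [  0.        ,   0.        ,   1.        ]]), 'pose': array([[ 6.73866849e-01,  5.16318257e-01, -5.28506318e-01,
         1.26965592e+02],
       [-7.38811503e-01,  4.63315625e-01, -4.89383485e-01,
        -4.30278550e+02],
       [-7.81239326e-03,  7.20245853e-01,  6.93674907e-01,
         7.77492354e+02],
       [ 0.00000000e+00,  0.00000000e+00,  0.00000000e+00,
         1.00000000e+00]])}
top {'camera_matrix': array([[541.12248828,   0.        , 280.2243995 ],
       [  0.        , 541.12248828, 212.18335929],
       [  0.        ,   0.        ,   1.        ]]), 'pose': array([[-6.02679394e-02,  9.76255667e-01, -2.08068855e-01,
         3.79447983e+02],
       [-9.98178823e-01, -5.83988059e-02,  1.51200694e-02,
         2.65423553e+01],
       [ 2.61008076e-03,  2.08601181e-01,  9.77997308e-01,
         1.22322769e+03],
       [ 0.00000000e+00,  0.00000000e+00,  0.00000000e+00,
         1.00000000e+00]])}
wrist {'camera_matrix': array([[348.36109551
[... 485 characters left out ...]
0]])}
{'time': 0.1, 'q': array([ 1.16040733e+00,  4.91472800e-01,  1.55939918e+00, -1.03872106e-05,
        1.09169969e+00, -1.05589391e-01]), 'dq': array([ 0.00093746,  0.00061558, -0.00018367,  0.00052508, -0.00127722,
       -0.00036441]), 'joint_efforts': array([ 2.41921545e-03, -6.19449520e+01, -2.62026715e+01, -1.08899681e-04,
        2.90585675e-03,  2.88321473e-05]), 'ee_pos': array([187.45597807, 596.01148129, 230.79895478]), 'tool_rot': array([ 1.51808169e-01,  9.88409854e-01, -4.74481137e-04, -1.20435735e-04]), 'ft_force': array([-0.88878266, -0.11503453, -0.40509632]), 'moment': array([ 0.03779751, -0.00335712,  0.00235884]), 'grip_force': 0.0, 'gripper_width': 84.90457663077926}
```

View pics/t1.png

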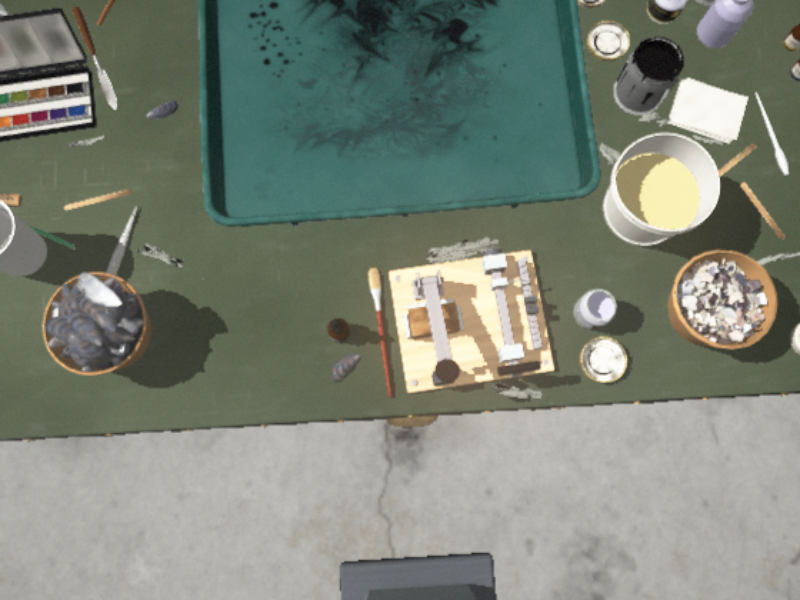

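View pics/s1.png

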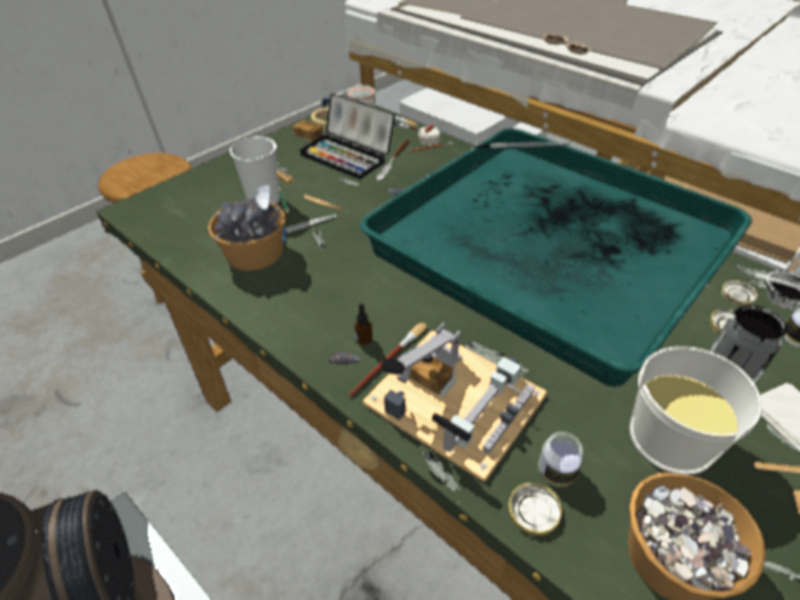

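The top view shows the plate corners at about (390,267), (533,251), (553,372) and (405,391) in the 800-wide picture, with the pad at (447,371) and the crossbar at (519,367).

```bash
cat >> h.py <<'E'
def fit(L,W):
    L=np.array(L);W=np.array(W);a=L-L.mean(0);b=W-W.mean(0)
    th=np.arctan2((a[:,0]*b[:,1]-a[:,1]*b[:,0]).sum(),(a*b).sum())
    R=np.array([[np.cos(th),-np.sin(th)],[np.sin(th),np.cos(th)]]);t=W.mean(0)-R@L.mean(0)
    return th,R,t,W-(L@R.T+t)
E
python3 - <<'E'
from h import *
s=.7
px=[(390,267),(533,251),(553,372),(405,391)]
L=[(120,102),(120,-132),(-80,-132),(-80,102)]
W=[onz("top",u*s,v*s,12)[:2] for u,v in px]
th,R,t,res=fit(L,W); print(th,t,res)
print("pad",onz("top",447*s,371*s,132), "pred",R@[80-146,45]+t)
print("handle",onz("top",519*s,367*s,80), R.T@(onz("top",519*s,367*s,80)[:2]-t))
for n,p in dict(jar=(597,310),drop=(338,328),lid=(604,360)).items(): print(n,R.T@(onz("top",p[0]*s,p[1]*s,20)[:2]-t))
E
```

```text
0.06118270481580912 [583.40851786 -88.29416353] [[ 0.83956382  0.03315862]
 [-0.49566052 -0.08043789]
 [ 0.57801107 -0.31027488]
 [-0.92191436  0.35755415]]
pad [509.48005694 -50.43059531 132.        ] pred [514.78050466 -47.41390173]
handle [ 515.21196999 -161.39086403   80.        ] [-72.538411   -68.79008427]
jar [   8.99591653 -216.12766055]
drop [ 29.78581922 195.51382007]
lid [ -71.23930846 -213.1159904 ]
```

Jig pose fits to within 1 mm: origin (583.4, -88.3), yaw 0.061. I'll move above the jig and refine with the wrist camera.

apply_moves(steps=[[50, 262, -246, 0, 0, 0, -0.6], [50, 262, -246, 0, 0, 0, -0.6], [50, 262, -246, 0, 0, 0, -0.6], [40, 262, -246, 0, 0, 0, -0.6], [40, 262, -246, 0, 0, 0, -0.6], [30, 262, -246, 0, 0, 0, -0.6], [20, 262, -246, 0, 0, 0, -0.6], [10, 262, -246, 0, 0, 0, -0.6], [0, 262, -246, 0, 0, 0, -0.6], [0, 262, -246, 0, 0, 0, -0.6]])

```text
time: 0.93
ee_pos: [452.7, 347.0, 231.0]
tool_rot: [0.439, 0.898, -0.0, 0.0]
ft_force: [-0.6, -0.6, 0.2]
gripper_width: 0.1
grip_force: 0.0
```

apply_moves(steps=[[0, 70, -430, 10, 0, 0, -0.605], [0, 70, -430, 10, 0, 0, -0.605], [0, 70, -430, 10, 0, 0, -0.605], [0, 70, -430, 10, 0, 0, -0.605], [0, 70, -430, 10, 0, 0, -0.605], [0, 70, -430, 10, 0, 0, -0.605], [0, 70, -430, 10, 0, 0, -0.605], [0, 70, -430, 10, 0, 0, -0.605], [0, 70, -430, 10, 0, 0, -0.605], [0, 70, -430, 10, 0, 0, -0.605]])

```text
time: 1.77
ee_pos: [516.2, -62.6, 240.9]
tool_rot: [0.685, 0.728, 0.0, -0.0]
ft_force: [2.7, 1.0, 0.3]
gripper_width: -0.1
grip_force: 0.0
```

apply_moves(steps=[[0, 0, -20, 0, 0, 0, 0], [0, 0, -20, 0, 0, 0, 0], [0, 0, -20, 0, 0, 0, 0]])

```text
time: 2.02
ee_pos: [516.2, -81.5, 240.5]
tool_rot: [0.686, 0.728, -0.0, -0.0]
ft_force: [-0.0, 1.4, 0.5]
gripper_width: 0.4
grip_force: 0.0
```

```bash
cat >> h.py <<'E'
from scipy.spatial.transform import Rotation as Ro
def wT(s=None):
    s=s or env.sense(); T=np.eye(4); T[:3,:3]=Ro.from_quat(s["tool_rot"]).as_matrix(); T[:3,3]=s["ee_pos"]
    return T@np.array(calibration("wrist")["T_tool_cam"])
def wsave(f,sc=1.428571):
    T=wT(); np.save(f'pics/{f}.npy',T); im=camera("wrist"); im=cv2.cvtColor(im,cv2.COLOR_RGB2BGR)
    cv2.imwrite(f'pics/{f}_raw.png',im); cv2.imwrite(f'pics/{f}.png',cv2.resize(im,None,fx=sc,fy=sc,interpolation=cv2.INTER_CUBIC))
TH=0.0612; RJ=np.array([[np.cos(TH),-np.sin(TH)],[np.sin(TH),np.cos(TH)]]); TJ=np.array([583.4,-88.3])
def J(w): return RJ.T@(np.array(w)[:2]-TJ)
def Wd(j): return RJ@np.array(j)+TJ
E
python3 - <<'E'
from h import *
s=env.sense(); print(s["time"],s["ee_pos"],s["tool_rot"],s["q"],s["gripper_width"]); wsave("w1")
E
```

```text
2.0167 [516.23582335 -81.46321039 240.53906158] [ 6.85983267e-01  7.27617207e-01 -8.94740892e-05 -3.86958804e-04] [-2.83037882e-01  3.35898208e-01  1.79530780e+00  2.27978911e-04
  1.01115714e+00 -3.42046781e-01] 0.3591759808773571
```

View pics/w1.png

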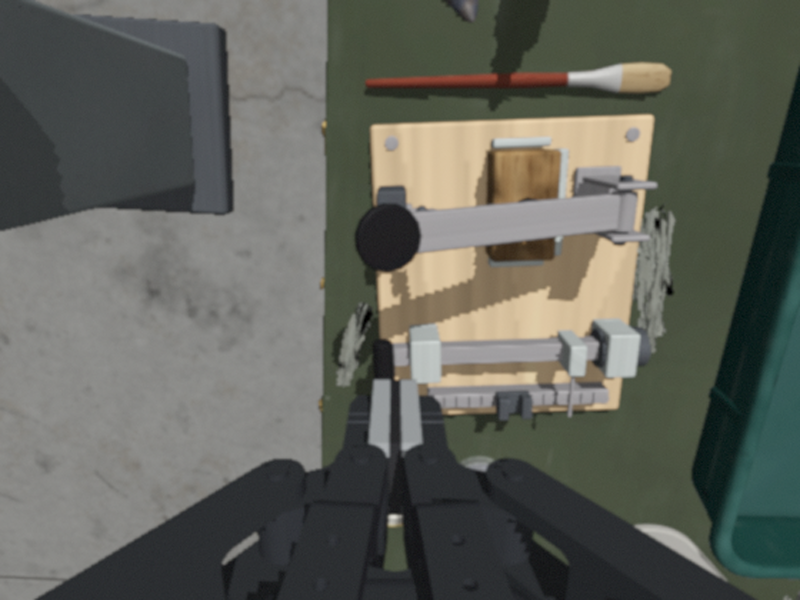

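The wrist view shows the pad at (389,237), the pointer tip at (571,416), the notch at about (514,396), and the handle's left end at (384,342).

```bash
python3 - <<'E'
from h import *
T=np.load('pics/w1.npy')
for n,p,z in [("cBL",(654,115),12),("cFL",(371,126),12),("cBR",(620,410),12),("pad",(389,237),132),("handle L end",(384,342),84),("pointer tip",(571,416),45),("pointer base",(572,376),45),("stop mid",(514,396),44),("stopfrontedge",(496,403),44),("stopback",(531,403),44)]:
    w=onz("wrist",p[0]*.7,p[1]*.7,z,T); print(n,w.round(1),J(w).round(1))
im=cv2.imread('pics/w1_raw.png')[250:300,320:420]; cv2.imwrite('pics/c1.png',cv2.resize(im,None,fx=8,fy=8,interpolation=cv2.INTER_CUBIC))
E
```

```text
cBL [689.7  25.1  12. ] [113.1 106.7]
cFL [493.6   6.5  12. ] [-83.9 100.1]
cBR [ 713.7 -207.5   12. ] [ 122.7 -127. ]
pad [510.6 -47.4 132. ] [-70.2  45.2]
handle L end [ 511.  -125.9   84. ] [-74.6 -33.1]
pointer tip [ 658.8 -196.3   45. ] [  68.6 -112.4]
pointer base [ 653.6 -162.1   45. ] [ 65.6 -78. ]
stop mid [ 612.7 -182.1   44. ] [ 23.5 -95.4]
stopfrontedge [ 599.7 -188.9   44. ] [  10.1 -101.4]
stopback [ 626.6 -187.4   44. ] [  37.  -101.5]
```

View pics/c1.png

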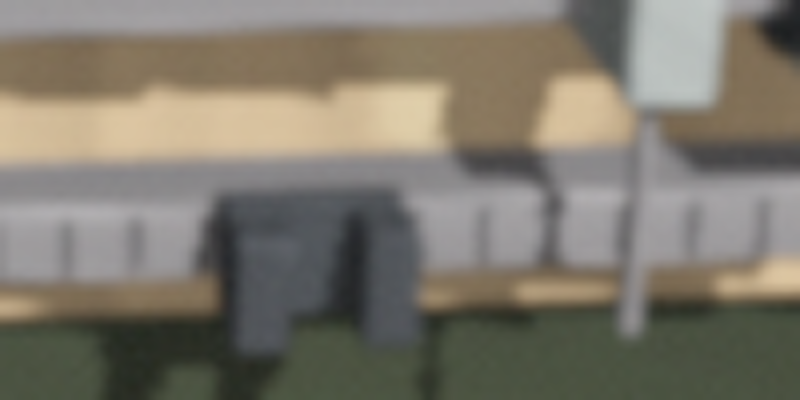

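apply_moves(steps=[[0, -7, 34, -30, 0, 0, 0], [0, -7, 34, -60, 0, 0, 0], [0, -7, 34, -90, 0, 0, 0], [0, -7, 34, -90, 0, 0, 0], [0, -7, 34, -98, 0, 0, 0], [0, -7, 34, -106, 0, 0, 0], [0, -10, 34, -118, 0, 0, 0], [0, -13, 34, -130, 0, 0, 0], [0, -16, 34, -140, 0, 0, 0], [0, -16, 34, -140, 0, 0, 0]])

```text
time: 2.9
ee_pos: [500.7, -47.0, 101.0]
tool_rot: [0.685, 0.728, 0.0, 0.001]
ft_force: [-0.4, 0.6, 0.4]
gripper_width: 0.0
grip_force: 0.0
```

```bash
python3 - <<'E'
from h import *
T=np.load('pics/w1.npy')
a=onz("wrist",399,287,45,T);b=onz("wrist",360.9,287,44,T);print(a,b,a-b,np.linalg.norm((a-b)[:2]))
for p in [(547,395),(488,480),(365,402)]:print(onz("scene",p[0]*.7,p[1]*.7,12))
print([Wd(c) for c in [(120,-132),(-80,-132),(-80,102)]])
E
```

```text
[ 657.11802469 -191.10718903   45.        ] [ 615.54039946 -194.14430498   44.        ] [41.57762523  3.03711595  1.        ] 41.68840357783518
[ 704.90388239 -213.35508067   12.        ]
[ 515.3080862  -232.39976777   12.        ]
[492.9163401    0.61072719  12.        ]
[array([ 711.24870182, -212.71346167]), array([ 511.62312893, -224.9458224 ]), array([497.31126687,   8.61609788])]
```

Wrist and scene both give a yaw near 0.097. There's no force at z=101, so I'll look.

```bash
python3 - <<'E'
from h import *
s=env.sense();print(s["ee_pos"],s["ft_force"]);wsave("w2",1); save("scene","s2.png")
a=cv2.imread('pics/w2.png')[60:420,180:480]; b=cv2.imread('pics/s2.png')[180:360,220:400]
cv2.imwrite('pics/m2.png',np.hstack([cv2.resize(a,(450,540)),cv2.resize(b,(350,350))if 0 else cv2.copyMakeBorder(cv2.resize(b,(350,350)),0,190,0,0,0)]))
E
```

```text
[500.715646   -47.01159794 100.96608391] [-0.38380634  0.56697295  0.36580079]
```

View pics/m2.png

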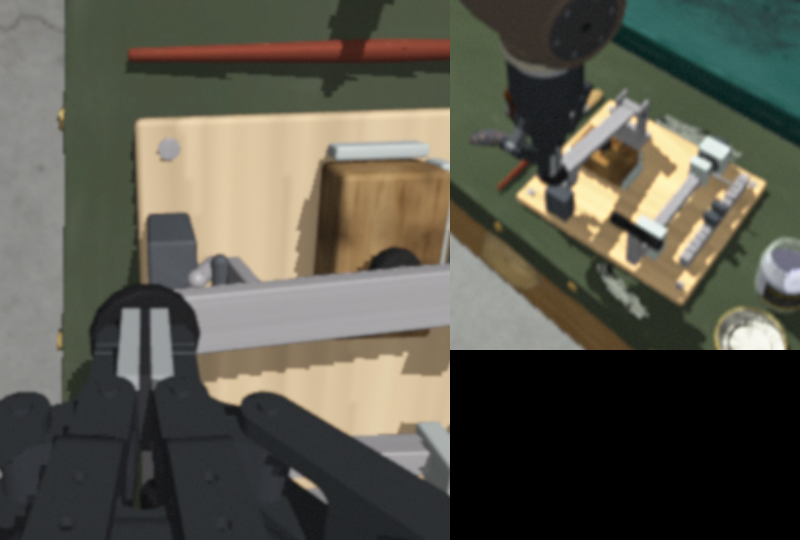

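The fingertips sit centred on the pad, at about (145,335) in the crop, with the lever still raised. I'll press on down.

apply_moves(steps=[[0, -2, 0, -8, 0, 0, 0], [0, -3, 0, -15, 0, 0, 0], [0, -3, 0, -20, 0, 0, 0], [0, -3, 0, -24, 0, 0, 0], [0, -3, 0, -24, 0, 0, 0]])

```text
time: 3.42
ee_pos: [497.7, -47.0, 76.7]
tool_rot: [0.685, 0.728, 0.0, 0.0]
ft_force: [1.3, 0.3, 1.7]
gripper_width: -0.3
grip_force: 0.8
```

apply_moves(steps=[[0, 0, 0, -2, 0, 0, 0], [0, 0, 0, -4, 0, 0, 0], [0, 0, 0, -5, 0, 0, 0], [0, 0, 0, -5, 0, 0, 0]])

```text
time: 3.75
ee_pos: [497.5, -47.0, 71.9]
tool_rot: [0.685, 0.728, 0.0, 0.0]
ft_force: [-0.0, -0.6, 4.4]
gripper_width: 0.2
grip_force: 1.9
```

```bash
python3 - <<'E'
from h import *
s=env.sense();print(s["ee_pos"],s["ft_force"],s["joint_efforts"]);wsave("w3",1); save("scene","s3.png")
a=cv2.imread('pics/w3.png')[60:420,180:480]; b=cv2.imread('pics/s3.png')[180:360,220:400]
cv2.imwrite('pics/m3.png',np.hstack([cv2.resize(a,(400,480)),cv2.copyMakeBorder(cv2.resize(b,(400,400)),0,80,0,0,0)]))
E
```

```text
[497.54324105 -46.95681217  71.86254991] [-0.02666224 -0.59533718  4.39721047] [ 2.74236426e-01 -5.20106971e+01 -1.35389176e+01  7.00180605e-02
 -7.42512429e-02 -1.96879009e-03]
```

View pics/m3.png

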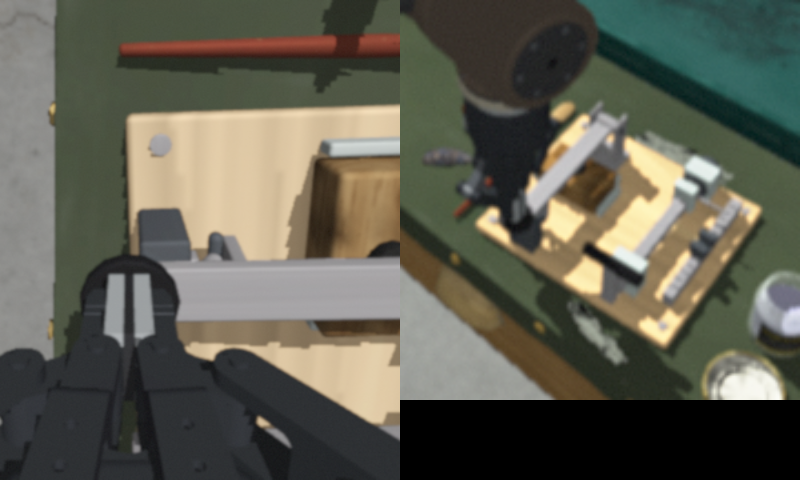

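The lever is now nearly level under the fingertips. I'll push a little further to feel the end stop.

apply_moves(steps=[[0, 0, 0, -1, 0, 0, 0], [0, 0, 0, -2, 0, 0, 0], [0, 0, 0, -2, 0, 0, 0]])

```text
time: 4.1
ee_pos: [497.6, -47.0, 70.3]
tool_rot: [0.685, 0.728, 0.0, 0.0]
ft_force: [-2.4, 0.1, 13.1]
gripper_width: 0.4
grip_force: 6.5
```

apply_moves(steps=[[0, 0, 0, -1, 0, 0, 0], [0, 0, 0, -1.5, 0, 0, 0], [0, 0, 0, -1.5, 0, 0, 0]])

```text
time: 4.35
ee_pos: [497.6, -47.0, 69.4]
tool_rot: [0.685, 0.728, 0.0, 0.0]
ft_force: [-4.6, -0.6, 20.5]
gripper_width: 0.0
grip_force: 10.7
```

apply_moves(steps=[[0, 0, 0, -1.5, 0, 0, 0], [0, 0, 0, -1.5, 0, 0, 0], [0, 0, 0, 3, 0, 0, 0], [0, 0, 0, 8, 0, 0, 0], [0, 0, 0, 14, 0, 0, 0], [0, 0, 0, 24, 0, 0, 0], [0, 0, 0, 40, 0, 0, 0], [0, 0, 0, 70, 0, 0, 0], [0, 0, 0, 90, 0, 0, 0], [0, 0, 0, 90, 0, 0, 0]])

```text
time: 5.18
ee_pos: [498.7, -47.1, 162.2]
tool_rot: [0.685, 0.728, 0.001, 0.002]
ft_force: [0.2, 0.5, -0.0]
gripper_width: 0.1
grip_force: 0.0
```

```bash
python3 - <<'E'
from h import *
s=env.sense();print(s["ee_pos"],s["ft_force"]);wsave("w4",1); save("scene","s4.png")
a=cv2.imread('pics/w4.png')[60:420,180:480]; b=cv2.imread('pics/s4.png')[180:360,220:400]
cv2.imwrite('pics/m4.png',np.hstack([cv2.resize(a,(400,480)),cv2.copyMakeBorder(cv2.resize(b,(400,400)),0,80,0,0,0)]))
E
```

```text
[498.74965009 -47.12715188 162.1858316 ] [ 0.24476382  0.47542241 -0.02263566]
```

View pics/m4.png

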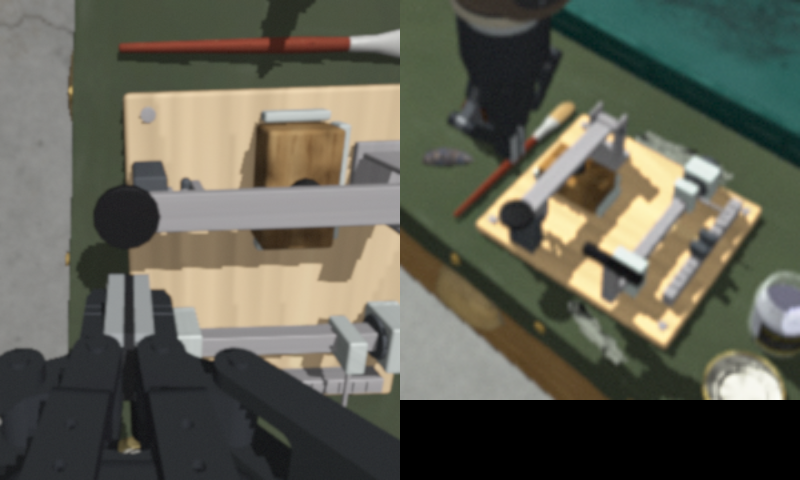

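The pad now sits low on its post, at scene crop (517,215) and wrist crop (127,217). I'll check its height by triangulation and place the handle.

```bash
python3 - <<'E'
from h import *
T=np.load('pics/w4.npy')
def tri(r1,r2):
    (o1,d1),(o2,d2)=r1,r2
    k=np.linalg.lstsq(np.c_[d1,-d2],o2-o1,rcond=None)[0]; a,b=o1+k[0]*d1,o2+k[1]*d2
    return (a+b)/2,np.linalg.norm(a-b)
print("pad",tri(ray("wrist",275.3,222.8,T),ray("scene",272.7,276.8)))
for z in(73,132):print(z,onz("wrist",275.3,222.8,z,T),onz("scene",272.7,276.8,z))
print("handle scene",onz("scene",316.3,298,86), "ends",onz("scene",302,290,84),onz("scene",330,306,84))
E
```

```text
pad (array([498.49606371, -51.19773693,  70.19581859]), np.float64(1.083295078001207))
73 [497.959526   -49.85002601  73.        ] [497.54255504 -52.89841419  73.        ]
132 [496.51059637 -27.72983979 132.        ] [466.50738383 -84.50333915 132.        ]
handle scene [ 511.59013557 -162.81737647   86.        ] ends [ 508.03496119 -127.55079165   84.        ] [ 516.40202621 -194.46418409   84.        ]
```

Clamp is caught (pad top about 70–73 mm). Now to the handle at about (512.5, -160), opening the gripper and aligning to yaw 0.097.

apply_moves(steps=[[55, 14, -113, 0, 0, 0, 0.036], [55, 14, -113, 0, 0, 0, 0.036], [55, 14, -113, 0, 0, 0, 0.036], [55, 14, -113, 0, 0, 0, 0.036], [55, 14, -113, -10, 0, 0, 0.036], [55, 14, -113, -35, 0, 0, 0.036], [55, 14, -113, -55, 0, 0, 0.036], [55, 14, -113, -55, 0, 0, 0.036]])

```text
time: 5.95
ee_pos: [509.3, -158.0, 99.2]
tool_rot: [0.672, 0.741, -0.001, -0.003]
ft_force: [-0.8, 0.6, 0.3]
gripper_width: 47.0
grip_force: 0.0
```

```bash
python3 - <<'E'
from h import *
s=env.sense();print(s["ee_pos"],s["ft_force"],s["gripper_width"]);wsave("w5",1.4)
E
```

```text
[ 509.29862891 -158.00680318   99.2165904 ] [-0.76572454  0.61091824  0.26922474] 47.03665203220879
```

View pics/w5.png

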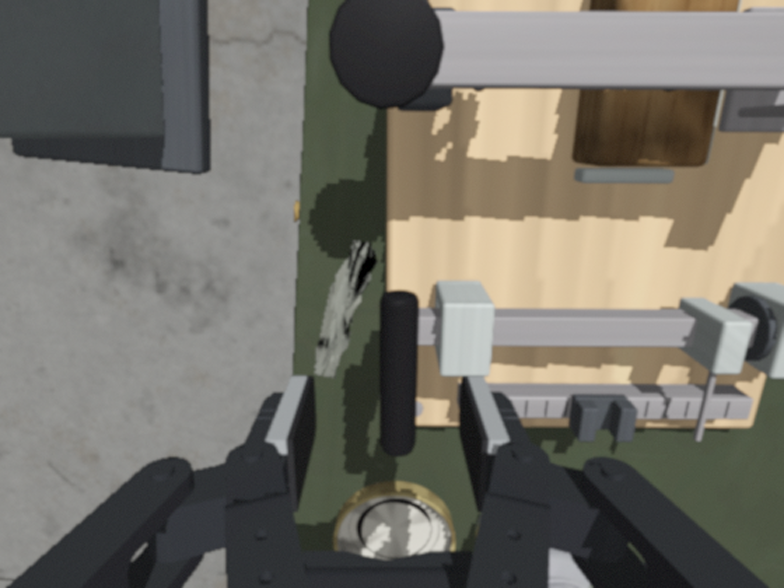

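The view is aligned with the jig: handle at columns 380–417, rows 292–455, pointer at about (703,420), notch centre at about (603,415).

```bash
python3 - <<'E'
from h import *
T=np.load('pics/w5.npy'); k=1.4
for n,p,z in [("hL",(399,296),82),("hR",(397,450),82),("hc",(398,373),84),("ptr",(703,425),45),("notch",(603,420),44),("corner",(387,425),12),("tip",(699,440),45)]:
    print(n,onz("wrist",p[0]/k,p[1]/k,z,T).round(1))
im=cv2.imread('pics/w5_raw.png')[265:325,395:520]; cv2.imwrite('pics/c5.png',cv2.resize(im,None,fx=6.4,fy=6.4,interpolation=cv2.INTER_CUBIC))
E
```

```text
hL [ 509.8 -127.6   82. ]
hR [ 515.5 -189.7   82. ]
hc [ 512.4 -155.8   84. ]
ptr [ 658.2 -188.4   45. ]
notch [ 612.2 -191.    44. ]
corner [ 514.7 -224.7   12. ]
tip [ 658.8 -196.5   45. ]
```

View pics/c5.png

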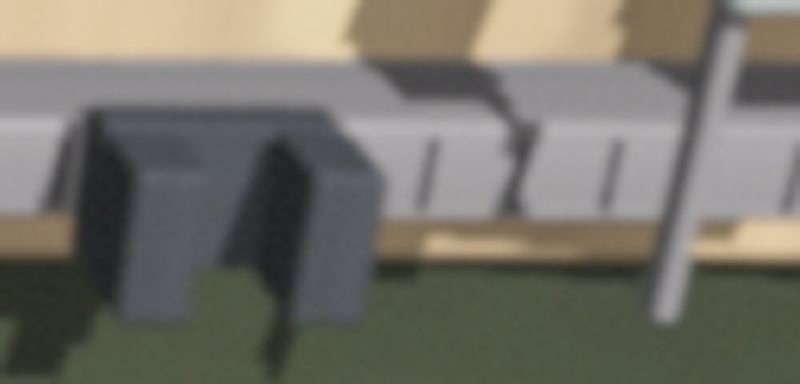

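```bash
python3 - <<'E'
from h import *
T=np.load('pics/w5.npy')
for z in(44,46):
  a=onz("wrist",395+667/6.4,315,z,T);b=onz("wrist",395+241/6.4,315,44,T);print(a.round(1),b.round(1),np.linalg.norm((a-b)[:2]))
a=onz("wrist",395+205/6.4,265+175/6.4,44,T);b=onz("wrist",395+312/6.4,265+175/6.4,44,T);print("notchw",a-b)
E
```

```text
[ 659.7 -197.7   44. ] [ 616.2 -202.1   44. ] 43.70930815752459
[ 658.1 -196.4   46. ] [ 616.2 -202.1   44. ] 42.2603708023888
notchw [-10.67983221  -1.08019816   0.        ]
```

apply_moves(steps=[[55, 3, 0, -20, 0, 0, 0], [55, 3, 0, -38, 0, 0, 0], [55, 3, 0, -38, 0, 0, 0], [20, 3, 0, -38, 0, 0, 0], [0, 3, 0, -38, 0, 0, 0], [0, 3, 0, -38, 0, 0, 0], [0, 3, 0, -38, 0, 0, 0], [0, 3, 0, -38, 0, 0, 0]], newtons=60)

```text
time: 6.67
ee_pos: [513.5, -159.9, 66.9]
tool_rot: [0.672, 0.741, -0.0, -0.0]
ft_force: [-7.2, -1.1, 8.3]
gripper_width: 12.4
grip_force: 59.2
```

Gripping a bit high (pad centre z 86 against the bar at 80). I'll regrip slightly lower.

apply_moves(steps=[[40, 0, 0, 0, 0, 0, 0], [40, 0, 0, 0, 0, 0, 0], [40, 0, 0, -4, 0, 0, 0], [40, 0, 0, -4, 0, 0, 0], [40, 0, 0, -4, 0, 0, 0]])

```text
time: 7.08
ee_pos: [514.5, -159.9, 61.3]
tool_rot: [0.672, 0.741, 0.0, -0.0]
ft_force: [-0.4, -1.1, -0.4]
gripper_width: 34.0
grip_force: 0.0
```

apply_moves(steps=[[0, 0, 0, 0, 0, 0, 0], [0, 0, 0, 0, 0, 0, 0], [0, 0, 0, 0, 0, 0, 0], [0, 0, 0, 0, 0, 0, 0], [0, 0, 0, 0, 0, 0, 0]], newtons=60)

```text
time: 7.5
ee_pos: [513.5, -160.0, 61.6]
tool_rot: [0.672, 0.741, -0.001, -0.001]
ft_force: [-6.8, -2.4, 6.0]
gripper_width: 12.4
grip_force: 59.1
```

apply_moves(steps=[[0, -5, -0.5, 0, 0, 0, 0], [0, -10, -1, 0, 0, 0, 0], [0, -15, -1.5, 0, 0, 0, 0], [0, -20, -2, 0, 0, 0, 0], [0, -25, -2.5, 0, 0, 0, 0], [0, -30, -3, 0, 0, 0, 0], [0, -34, -3.3, 0, 0, 0, 0], [0, -36, -3.5, 0, 0, 0, 0], [0, -36, -3.5, 0, 0, 0, 0]])

```text
time: 8.25
ee_pos: [478.8, -163.3, 61.6]
tool_rot: [0.672, 0.74, 0.0, 0.001]
ft_force: [4.7, 4.6, 0.2]
gripper_width: 12.3
grip_force: 59.0
```

```bash
python3 - <<'E'
from h import *
s=env.sense();print(s["ee_pos"],s["ft_force"],s["gripper_width"]);wsave("w6",1.4)
im=cv2.imread('pics/w6_raw.png')[240:360,400:560]; cv2.imwrite('pics/c6.png',cv2.resize(im,None,fx=5,fy=5,interpolation=cv2.INTER_CUBIC))
E
```

```text
[ 478.7729985  -163.2832827    61.58676264] [4.71858293 4.57073626 0.2023748 ] 12.304085766948013
```

View pics/c6.png

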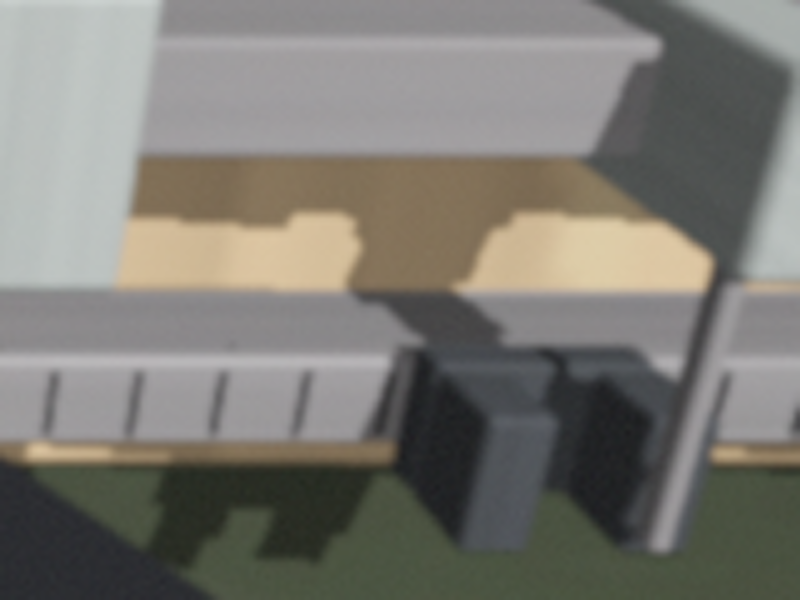

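The slide has moved about 35 mm. In crop c6 the pointer tip is at (663,545), with the stop's outer edges at 465 and 688, so the notch middle is at about 577. I'll resolve the parallax by combining views.

```bash
python3 - <<'E'
from h import *
T1,T5,T6=[np.load(f'pics/w{i}.npy') for i in(1,5,6)]
f1=lambda p:(320+p[0]/8,250+p[1]/8); f5=lambda p:(395+p[0]/6.4,265+p[1]/6.4); f6=lambda p:(400+p[0]/5,240+p[1]/5)
def tri(rs):
    A=[];b=[]
    for o,d in rs:
        d=d/np.linalg.norm(d);P=np.eye(3)-np.outer(d,d);A.append(P);b.append(P@o)
    x,*_=np.linalg.lstsq(np.vstack(A),np.hstack(b),rcond=None);return x
R=lambda p,T:ray("wrist",*p,T)
print("tip",tri([R(f1((630,335)),T1),R(f5((666,320)),T5)]))
for n,a,b,c in[("outL",(237,350),(122,320),(465,548)),("outR",(417,345),(360,320),(688,548)),("inL",(291,350),(190,320),(527,548))]:
    print(n,tri([R(f1(a),T1),R(f5(b),T5)]),tri([R(f1(a),T1),R(f5(b),T5),R(f6(c),T6)]), [onz("wrist",*q,44,T).round(1) for q,T in((f1(a),T1),(f5(b),T5),(f6(c),T6))])
# edge profiles just inside tip row
im=cv2.imread('pics/w6_raw.png').astype(int).sum(2)
for r in(345,347,348):print(r,im[r,485:545])
E
```

```text
tip [ 656.74200121 -195.55291802   47.60493677]
outL [ 604.32952337 -203.68715753   43.46266678] [ 604.688988   -204.19591239   42.48125415] [array([ 604.2, -203.4,   44. ]), array([ 604. , -203.3,   44. ]), array([ 603.3, -202.8,   44. ])]
outR [ 629.82710836 -202.36121586   41.77583078] [ 629.50878792 -201.79067712   42.51595819] [array([ 629.1, -201.1,   44. ]), array([ 628.4, -200.8,   44. ]), array([ 628.1, -200.4,   44. ])]
inL [ 612.4435725  -204.38551798   41.43207331] [ 612.43454408 -204.26503988   41.47860379] [array([ 611.7, -202.9,   44. ]), array([ 611. , -202.6,   44. ]), array([ 610.2, -202.1,   44. ])]
345 [219 212 189 153 113 108 120 162 209 234 248 250 246 250 252 257 257 259
 258 253 244 229 219 218 220 223 221 224 219 218 219 218 210 189 157 129
 110 111 107 124 154 171 190 194 217 292 376 434 455 421 337 268 242 229
 218 219 218 215 220 216]
347 [219 220 218 207 172 144 149 188 224 245 247 249 247 250 256 255 258 260
 257 253 237 228 220 218 219 217 221 224 223 218 220 223 224 222 211 190
 155 131 115 125 138 173 188 210 260 344 421 457 446 379 298 250 235 223
 221 217 219 219 224 219]
348 [228 224 225 216 201 179 169 199 230 247 249 246 246 251 253 259 259 261
 255 248 233 222 221 223 217 221 222 216 218 222 220 220 217 218 221 215
 188 161 142 158 176 198 214 233 280 368 431 462 435 357 277 247 235 222
 221 218 220 216 224 218]
```

apply_moves(steps=[[0, -3, -0.3, 0, 0, 0, 0], [0, -6, -0.6, 0, 0, 0, 0], [0, -7, -0.7, 0, 0, 0, 0], [0, -7, -0.7, 0, 0, 0, 0], [0, -7, -0.7, 0, 0, 0, 0]])

```text
time: 8.72
ee_pos: [472.1, -163.9, 61.6]
tool_rot: [0.672, 0.741, 0.001, 0.001]
ft_force: [5.7, 5.9, 0.6]
gripper_width: 12.8
grip_force: 59.0
```

```bash
python3 - <<'E'
from h import *
s=env.sense();print(s["time"],s["ee_pos"],s["ft_force"],s["gripper_width"]);wsave("w7",1)
T=np.load('pics/w7.npy');R=T[:3,:3]; K=np.array(calibration("wrist")["camera_matrix"])
T6=np.load('pics/w6.npy')
for h in(45,46,47): print("w6 tip",h,onz("wrist",531.9,348.5,h,T6).round(2))
im=cv2.imread('pics/w7_raw.png').astype(int).sum(2)
for p in[(604,-203.3),(628.6,-200.9),(616.3,-202.1)]:
    c=R.T@(np.array([*p,44])-T[:3,3]); print("proj",K[0,2]-K[0,0]*c[0]/c[2],K[1,2]+K[1,1]*c[1]/c[2])
for r in range(330,356,3):print(r,im[r,495:560])
save("top","t7.png")
tc=cv2.imread('pics/t7.png').astype(int).sum(2)
c=calibration("top");P=np.array(c["pose"]);Kt=np.array(c["camera_matrix"]);q=P[:3,:3].T@(np.array([616.3,-202,44])-P[:3,3]);u,v=Kt[0,2]-Kt[0,0]*q[0]/q[2],Kt[1,2]+Kt[1,1]*q[1]/q[2];print(u,v)
u,v=int(u),int(v);print(tc[v-12:v+13,u-8:u+9])
E
```

```text
8.7167 [ 472.10291477 -163.93479588   61.59607399] [5.74312566 5.85838626 0.59130739] 12.787999001903469
w6 tip 45 [ 623.71 -199.25   45.  ]
w6 tip 46 [ 622.73 -198.5    46.  ]
w6 tip 47 [ 621.76 -197.74   47.  ]
proj 505.8805495083039 350.37484812033176
proj 550.1197897988329 350.2794212437178
proj 528.0018150219328 350.3271311328598
330 [116 109 103 110 105 100 104 100 104 105 104 106 140 176 215 246 255 252
 252 253 258 262 267 267 270 262 240 191 155 139 140 131 114  98 105 120
 158 181 213 272 352 427 460 438 347 233 200 231 250 255 253 255 255 260
 263 265 264 268 296 370 443 470 468 465 458]
333 [116 108 103  97 109 116 110 104 108 107 109 127 166 209 241 256 256 254
 254 252 258 264 269 263 264 243 204 165 143 134 130 112  96 108 125 155
 184 206 257 346 421 459 446 363 245 196 223 249 255 254 251 256 253 264
 263 264 263 260 241 213 213 216 213 217 215]
336 [115 108 100  96  98 100 104 112  97 108 120 160 201 233 252 255 251 254
 256 262 262 263 265 262 247 209 164 145 138 135 116 103 113 113 145 182
 201 255 336 410 456 443 364 245 193 223 246 252 246 257 255 255 264 263
 2
[... 2770 characters left out ...]
368 386 364 336 344 366 361 356 368 415 454 403 229 236 228]
 [722 688 374 397 380 389 374 368 365 369 362 392 471 422 255 233 223]
 [686 653 403 351 370 366 376 371 359 332 352 415 467 426 281 237 235]
 [470 435 341 327 339 347 337 328 327 287 311 421 465 447 338 232 232]
 [476 450 370 312 263 259 251 256 291 338 399 467 463 466 410 229 227]
 [470 458 410 352 448 395 394 441 443 420 458 461 459 456 393 236 226]
 [463 467 433 456 651 583 593 648 594 467 457 455 464 451 421 252 228]
 [460 463 439 454 648 666 652 646 635 599 465 464 473 467 428 290 222]
 [466 511 580 515 578 660 662 644 641 630 459 471 474 469 453 351 221]
 [488 548 673 619 548 651 624 593 596 527 435 462 465 474 466 414 232]]
```

```bash
python3 - <<'E'
from h import *
ax=np.array([.9953,.0969])
def lin(z,h,r): pass
data=[(1,(320+630/8,250+335/8),(320+327/8,250+335/8),0),(5,(395+666/6.4,315),(395+241/6.4,315),0),
(6,(531.9,348.5),(400+576.5/5,348.5),34.9),(7,(531.8,348),(526.45,348),41.6)]
A=[];b=[]
for i,p,n,m in data:
    T=np.load(f'pics/w{i}.npy'); N=onz("wrist",*n,44,T)[:2]
    g=lambda h:ax@(onz("wrist",*p,h,T)[:2]-N)
    # compare along the notch axis only
    d=g(44);s=g(45)-d; print(i,round(d,2),round(s,3),"total",round(d+m,2)); A.append([1,-s]);b.append(d+m)
A=np.array(A);b=np.array(b);x,*_=np.linalg.lstsq(A,b,rcond=None);print("D,h",x,b-A@x,"remaining",x[0]-41.6)
for h in(1.5,2,2.5,3): print(h,(b-A[:,1]*h).round(2)-41.6)
E
```

```text
1 42.02 -0.377 total 42.02
5 43.61 -0.739 total 43.61
6 9.26 -0.896 total 44.16
7 2.98 -0.895 total 44.58
D,h [40.30198873  4.52667883] [ 0.01150533 -0.03850632 -0.20066458  0.22766557] remaining -1.2980112713659082
1.5 [-0.15  0.9   1.21  1.64]
2 [-0.33  0.53  0.76  1.19]
2.5 [-0.52  0.16  0.32  0.74]
3 [-0.71 -0.21 -0.13  0.3 ]
```

```bash
python3 -c "
from station import order; print(order.job_done())"
```

```text
the job is handed in; nothing more can be done
None
```

I pressed the clamp lever down and it stayed down by itself. I then drew the slide out about 41.6 mm, to within roughly 1 mm of the notch middle by my wrist-camera estimates, and handed the job in at about 8.8 s with the crossbar handle still held.

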